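# Demould the cast bracket and lay it on the balance

## Task

Lift the cast bracket out of the open mould and, keeping it roughly level, lay it flat in the middle of the round pan of the balance so that it can be weighed. Set it down gently, letting go only once it is down on the pan, and leave the bottle, the tube rack and the scraper where they are.

Things in the scene. Friction and masses are not known exactly. Their poses are not given: they have to be found in the camera images.
- casting: cast bracket of white rigid polymer, about 0.26 kg, I-shaped from above: 140 mm long (own x), 26 mm high all over; the middle web, 70 mm long and 44 mm wide (own y), joins two end flanges, each 35 mm long and 84 mm wide; dark bolt-hole marks on top of the flanges. Origin: centre of its underside, z up. Starts in the mould, axes parallel to the mould's
- mould: open dark steel mould fixed to the bench, 190 (own x) x 140 mm. On a 12 mm base plate, a U-shaped block at each end (top at 32 mm) holds one flange with 2 mm play. Between them a slot 66 mm long (x) runs right across in y, open at both sides, down to the base plate: room to grip the web. The bracket rests on the base plate, 6 mm proud of the blocks. Origin: centre of underside
- balance: white laboratory balance fixed to the bench, 260 mm long (own x), 200 mm wide, body 58 mm high, display and keys at its -x end. Origin: centre of its underside
- pan: round flat steel pan on top of the balance, 180 mm diameter, 6 mm thick, upper face 76 mm above the bench, no rim. Origin: centre of its upper face
- bottle: clear glass reagent bottle with blue cap, 76 mm diameter, 170 mm high, loose; leave alone. Origin: centre of its underside
- rack: black tube rack with two rows of five capped tubes, 200 x 85 mm, 92 mm high, loose; leave alone. Origin: centre of its underside
- scraper: flat scraper with handle, 200 mm long, lying on the bench, loose; leave alone. Origin: about its middle, underside
Not all that is in view belongs to the job. What is shaped like the casting but orange or red is not meant. There is more than one size of the mould; the job needs the larger.

How it is judged:
By the outcome, as a careful person would: the job done as asked, in the order asked, and still so for the second after the job is handed in, with the robot touching nothing.
It also fails if it takes over 43 s, if anything falls off the work surface, if the arm or the gripper's body presses on something with over 40 N, if the wrist force passes 120 N, or if a joint passes its speed limit or range.

## Robot

A 7-joint arm with a two-finger parallel gripper is mounted at the origin on the work surface. World frame = base frame: x ahead of the robot, y to its left, z up, the work surface at z = 0. Lengths are in m, angles in rad, forces in N, time in s.
With the tool pointing down it reaches from about 0.425 to 0.925 m from the base axis. Payload 6.8 kg.
Tool frame: the origin (TCP) lies on the centre line of the jaws, within the pads' length; the fingertips stand 11 mm ahead of it and the grasp point (between the pads) lies 8 mm behind it; z points along the fingers, y is the line along which they close (so a half turn about z gives the same grasp; the last joint's range is limited). The gripper opens to 88 mm and grips with 3 to 60 N. Pads are 20 mm wide; open, the fingers measure 115 mm over their backs; the gripper's body (75 mm by 178 mm) begins 61 mm behind the grasp point.
Start: joints at [-1.412, 0.477, 0.022, 1.555, -0.011, 1.109, -0.083], TCP at [0.178, 0.651, 0.234] pointing down, gripper open.
Joint ranges: [-2.96, 2.96], [-0.34, 2.1], [-1.41, 1.46], [0.24, 2.44], [-1.37, 4.51], [0.17, 1.92], [-2.96, 2.96]. Speed limits (rad/s): [2.39, 2.39, 3.14, 3.14, 3.14, 3.14, 3.14].

## Interface

Orientations are given as a unit quaternion [w, x, y, z].
In Python, from station import sense, grab_frame, sign_off gives the robot as it stands.
- The arm moves only by the shell command python3 -m creep 'ROWS' [OPENING] [FORCE]. ROWS is JSON, a list of rows, each a list of 2 entries, a list of its own where there are three numbers: the shift along the tool's x, y, z as a fraction of full scale, then the turn, a rotation vector about the tool's x, y, z as a fraction of full scale. In form: [[[dx, dy, dz], [wx, wy, wz]], ...]. A call has 1 to 10 rows; each row shifts and turns the commanded pose from where the row before left it, along the tool's axes as they then stand; what a row does not reach is not made up. Full scale, the value 1, is 0.05 m for a shift and 0.15 rad for a turn. A row lasts 1/10 s, in which the tool goes at most 50 mm and 8.59 degrees, less where a joint would pass 70% of its speed; a pose out of reach is approached as far as the arm can. A call with a number of a shift or a turn outside -1 to 1 is refused whole. A call with a gripper value outside its range is refused whole. OPENING is the opening, from 0 (shut) to 1 (fully open), set as the call begins (- or left out, the last holds). The fingers move at their own pace and stop on an object; FORCE is the grip in N (left out, the last holds). Time passes only in rows, so rows that do not move let the fingers close. It gives the time, the measured TCP pose, the force, the opening and the grip force at its end, in the units of the state.
- sense(): the state, without advancing time (a new reading comes with each control period).
- grab_frame(name): name is "scene" or "top"; returns a dict with "color" (384x512x3 uint8, red, green, blue), "vfov" (degrees; the focal length in pixels is half the picture's height over the tangent of half this angle, whatever the lens; pixels are square), "cx", "cy" (the principal point, pixels), "R" (3x3) and "t" (3): a world point X has camera coordinates R X + t. Camera axes: x right, y down, z forward; pixel columns grow to the right and rows downward; lengths in m; the calibration is good to about 2 mm. A picture is of the moment at which its call begins. There is no depth.
- sign_off(): hands the job in; it is judged then, once.
The state is a dict: "clock": time; "qpos": joint angles; "joint_vel": joint speeds; "joint_torque": joint torques, N m; "tcp_pos": TCP position; "orientation": TCP orientation; "contact_force": force on the tool from outside, world axes, zero at the start; "wrist_torque": the same for the moment, N m; "gripper_width": finger opening in m; "finger_force": force on a finger pad.
Only numpy, scipy, OpenCV 4.12 (cv2) and the standard library are available. Lean on these libraries where they do the work, as an engineer would, in place of code of your own. Each camera call takes 0.05 s, during which the arm holds its last target. There are 200 camera calls.

## Working session

There is one attempt and no reset: what is moved stays moved. The work goes in short steps, Python scripts to look and compute and a shell command to move; the robot and the scene stay as the last step left them, time stands still between calls to the robot, and variables do not carry over. Pictures are saved under pics/ and viewed, at most 10 in all, crops included, and the job is handed in when it is done.

```bash
mkdir -p pics; ls; python3 - <<'E'
from station import *
import cv2,numpy as np
for n in("scene","top"):
    f=grab_frame(n);cv2.imwrite(f"pics/{n}0.png",f["color"][:,:,::-1]);print(n,f["vfov"],f["cx"],f["cy"],np.round(f["R"],3).tolist(),np.round(f["t"],3))
s=sense();print(s["clock"],s["tcp_pos"],s["orientation"],s["gripper_width"])
E
```

```text
pics
scene 46.31919011015775 265.0574826675106 195.05151881440526 [[0.652, 0.758, 0.012], [0.446, -0.37, -0.815], [-0.613, 0.537, -0.579]] [-0.353 -0.179  1.821]
top 42.71145127953284 262.6613717712203 188.52453237127304 [[-0.025, -1.0, -0.002], [-0.988, 0.025, -0.152], [0.152, -0.002, -0.988]] [1.000e-03 5.510e-01 1.705e+00]
0.1 [0.17783151 0.65063    0.23279408] [-5.83643041e-05  1.33018066e-01  9.91113294e-01 -7.93796160e-04] 0.08762092059682303
```

View pics/scene0.png

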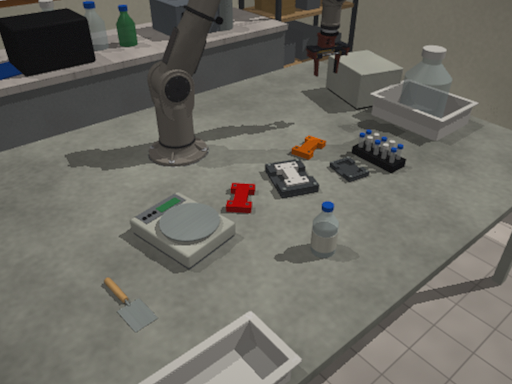

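View pics/top0.png

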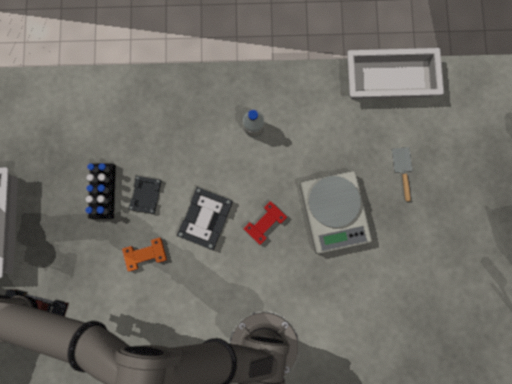

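Top view: the white bracket sits in the large mould at about (206,217). The lookalikes are orange (145,255), red (266,223), and the small empty mould (147,195). I choose the white one. The pan is at (335,202), the bottle at (253,120), the rack at (100,190) and the scraper at (404,175).

```bash
cat > h.py <<'E'
from station import *
import cv2,numpy as np
def ray(f,p,z):
    fl=192/np.tan(np.radians(f["vfov"]/2));R=np.array(f["R"]);t=np.array(f["t"])
    d=R.T@np.array([(p[0]-f["cx"])/fl,(p[1]-f["cy"])/fl,1]);c=-R.T@t
    return c+d*(z-c[2])/d[2]
def blob(m,near):
    cs,_=cv2.findContours(m.astype(np.uint8),cv2.RETR_EXTERNAL,cv2.CHAIN_APPROX_NONE)
    cs=[c for c in cs if cv2.contourArea(c)>60]
    return min(cs,key=lambda c:np.hypot(*(c[:,0].mean(0)-near)))
def casting(f,near,z,box=45):
    a=f["color"].astype(int);m=(a.min(2)>150)
    k=np.zeros_like(m);k[near[1]-box:near[1]+box,near[0]-box:near[0]+box]=1
    m&=k
    m=cv2.morphologyEx(m.astype(np.uint8),cv2.MORPH_CLOSE,np.ones((5,5)))
    c=blob(m,near)
    w=np.array([ray(f,p,z)[:2] for p in c[:,0]],np.float32)
    return cv2.minAreaRect(w),c
E
python3 - <<'E'
from h import *
f=grab_frame("top");a=f["color"]
r,c=casting(f,(206,217),.038);print("top cast",r)
g=grab_frame("scene");r2,c2=casting(g,(292,174),.038,25);print("scene cast",r2)
# pan: ellipse fit on low-gradient grey-blue region vs white body
for F,n,seed in((f,"top",(335,202)),(g,"scene",(190,222))):
    im=F["color"].copy();m=np.zeros((386,514),np.uint8)
    cv2.floodFill(cv2.medianBlur(im,3),m,seed,0,(6,)*3,(6,)*3,cv2.FLOODFILL_MASK_ONLY|(255<<8)|cv2.FLOODFILL_FIXED_RANGE|4)
    m=m[1:-1,1:-1]
    cc=blob(m,np.array(seed));w=np.array([ray(F,p,.076)[:2] for p in cc[:,0]],np.float32)
    print(n,"pan",cv2.minEnclosingCircle(w),cv2.fitEllipse(w))
    cv2.drawContours(im,[cc],-1,(255,0,255),1)
    if n=="top":t=im
    else:s=im
cv2.drawContours(t,[c],-1,(0,200,0),1);cv2.drawContours(s,[c2],-1,(0,200,0),1)
A=cv2.resize(t[160:270,170:380],None,fx=3.8,fy=3.8,interpolation=cv2.INTER_NEAREST)[:,:800]
cv2.imwrite("pics/crop1.png",A[:,:,::-1])
b=s[150:270,120:330];cv2.imwrite("pics/crop2.png",cv2.resize(b,None,fx=3.8,fy=3.8,interpolation=cv2.INTER_NEAREST)[:,:800,::-1])
E
```

```text
top cast ((0.4529472887516022, 0.1970493197441101), (0.0790322795510292, 0.1360994577407837), 67.52949523925781)
scene cast ((0.4538932740688324, 0.19945506751537323), (0.08014300465583801, 0.1380782425403595), 67.52503967285156)
top pan ((0.4965069890022278, -0.258104532957077), 0.09057560563087463) ((0.49548226594924927, -0.25861692428588867), (0.1716080605983734, 0.17402134835720062), 153.8171844482422)
scene pan ((0.49247631430625916, -0.2562345862388611), 0.09200742840766907) ((0.4940415620803833, -0.25641655921936035), (0.17097952961921692, 0.17571543157100677), 157.50486755371094)
```

View pics/crop1.png

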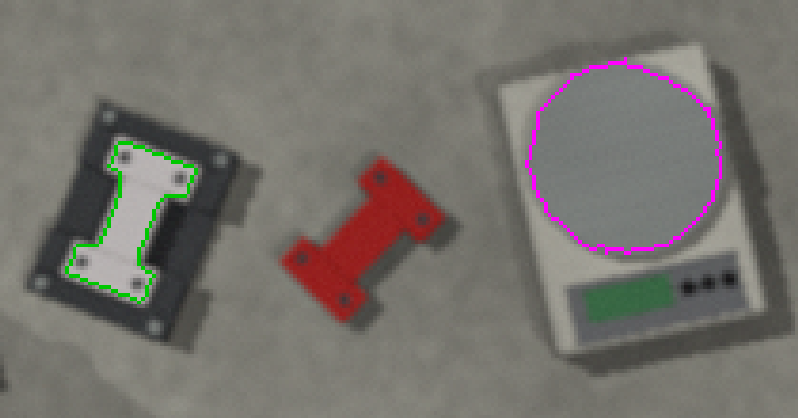

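View pics/crop2.png

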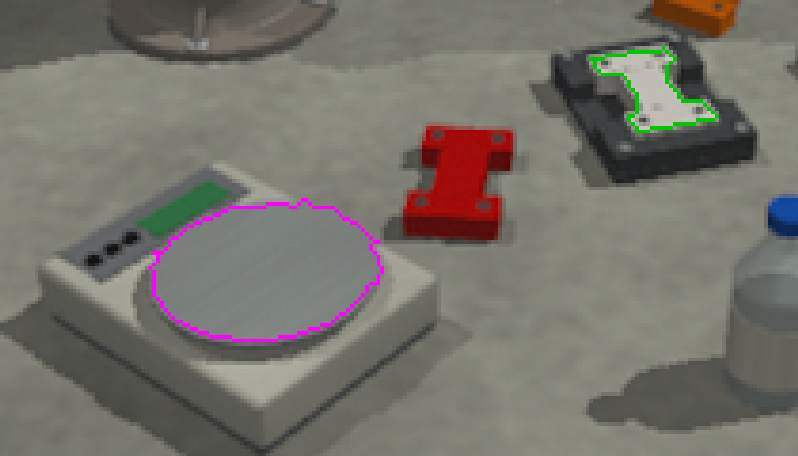

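The crops confirm it: the white bracket is in the larger dark mould, with both contours tight on the bracket and the pan. Bracket: (0.4534, 0.198), long axis at -22.5°. Pan: (0.495, -0.2577). Next I turn the tool 7.2° and move above the bracket.

```bash
python3 -m creep '[[[0,0,0],[0,0,0.42]],[[0,0,0],[0,0,0.42]],[[-0.43,-0.31,0],[0,0,0]],[[-0.43,-0.31,0],[0,0,0]],[[-0.43,-0.31,0],[0,0,0]],[[-0.43,-0.31,0],[0,0,0]],[[-0.43,-0.31,0],[0,0,0]],[[-0.43,-0.31,0],[0,0,0]],[[-0.43,-0.31,0],[0,0,0]],[[-0.43,-0.31,0],[0,0,0]]]' 1 30
python3 -m creep '[[[-0.43,-0.31,0],[0,0,0]],[[-0.43,-0.31,0],[0,0,0]],[[-0.43,-0.31,0],[0,0,0]],[[-0.43,-0.31,0],[0,0,0]],[[-0.43,-0.31,0],[0,0,0]],[[-0.43,-0.31,0],[0,0,0]],[[-0.43,-0.31,0],[0,0,0]],[[-0.43,-0.31,0],[0,0,0]],[[-0.43,-0.31,0],[0,0,0]],[[-0.43,-0.31,0],[0,0,0]]]'
python3 -m creep '[[[-0.43,-0.31,0],[0,0,0]],[[-0.43,-0.31,0],[0,0,0]],[[0,0,0],[0,0,0]],[[0,0,0],[0,0,0]],[[0,0,0],[0,0,0]]]'
cat > to.py <<'E'
import sys
from h import *
from scipy.spatial.transform import Rotation as Ro
s=sense();q=s["orientation"];R=Ro.from_quat([q[1],q[2],q[3],q[0]]);M=R.as_matrix()
T=np.array([float(v) for v in sys.argv[1:4]])
print("t",s["clock"],"q",np.round(s["qpos"],2),"tcp",np.round(s["tcp_pos"],4),"units",np.round(M.T@(T-s["tcp_pos"])/.05,3))
y=np.degrees(np.arctan2(M[1,1],M[0,1]));a=float(sys.argv[4])
Rt=np.array([[-np.cos(np.radians(180-a-90)),0,0]]) if 0 else None
cx=np.radians(a);Y=np.array([np.cos(cx),np.sin(cx),0]);Z=np.array([0,0,-1.]);X=np.cross(Y,Z)
G=np.stack([X,Y,Z],1);print("yaw",y,"turn units",np.round(Ro.from_matrix(M.T@G).as_rotvec()/.15,3),"force",np.round(s["contact_force"],1),s["gripper_width"],s["finger_force"])
E
python3 to.py .4534 .198 .027 67.5
```

```text
clock: 1.2
tcp_pos: [0.2898, 0.4696, 0.2336]
orientation: [-0.0, 0.195, 0.981, -0.0]
contact_force: [0.7, 0.5, 0.4]
gripper_width: 0.0878
finger_force: 0.0
clock: 2.2
tcp_pos: [0.4291, 0.2442, 0.2337]
orientation: [-0.0, 0.195, 0.981, 0.0]
contact_force: [-0.2, -0.9, -0.5]
gripper_width: 0.0878
finger_force: 0.0
clock: 2.7
tcp_pos: [0.4559, 0.2012, 0.2335]
orientation: [-0.0, 0.194, 0.981, 0.0]
contact_force: [0.5, -0.2, 0.0]
gripper_width: 0.0876
finger_force: 0.0
t 2.7 q [-0.79  0.18  0.29  1.99 -0.06  0.98  0.7 ] tcp [0.4559 0.2012 0.2335] units [ 0.02  -0.078  4.131]
yaw 67.57513158875602 turn units [ 0.001 -0.004  0.009] force [ 0.5 -0.2  0. ] 0.0876362261469667 0.0
```

```bash
python3 -m creep '[[[0.02,-0.08,0.5],[0,0,0]],[[0,0,0.6],[0,0,0]],[[0,0,0.6],[0,0,0]],[[0,0,0.6],[0,0,0]],[[0,0,0.5],[0,0,0]],[[0,0,0.4],[0,0,0]],[[0,0,0.3],[0,0,0]],[[0,0,0.2],[0,0,0]],[[0,0,0],[0,0,0]],[[0,0,0],[0,0,0]]]'
python3 to.py .4534 .198 .027 67.5
```

```text
clock: 3.7
tcp_pos: [0.4541, 0.1974, 0.049]
orientation: [0.0, 0.195, 0.981, 0.0]
contact_force: [-0.5, 0.2, 0.8]
gripper_width: 0.0877
finger_force: 0.0
t 3.7 q [-0.71  0.47  0.22  2.13 -0.19  0.56  0.82] tcp [0.4541 0.1974 0.049 ] units [0.018 0.005 0.439]
yaw 67.53324541471324 turn units [0.002 0.    0.004] force [-0.5  0.2  0.8] 0.08770772913521933 0.0
```

Next I go down the rest, close at moderate force, then check.

```bash
python3 -m creep '[[[0.02,0,0.15],[0,0,0]],[[0,0,0.15],[0,0,0]],[[0,0,0.1],[0,0,0]],[[0,0,0.02],[0,0,0]],[[0,0,0],[0,0,0]],[[0,0,0],[0,0,0]]]'
python3 -m creep '[[[0,0,0],[0,0,0]],[[0,0,0],[0,0,0]],[[0,0,0],[0,0,0]],[[0,0,0],[0,0,0]],[[0,0,0],[0,0,0]],[[0,0,0],[0,0,0]],[[0,0,0],[0,0,0]],[[0,0,0],[0,0,0]],[[0,0,0],[0,0,0]],[[0,0,0],[0,0,0]]]' 0 35
python3 to.py .4534 .198 .127 67.5
```

```text
clock: 4.3
tcp_pos: [0.4533, 0.1972, 0.0277]
orientation: [0.0, 0.195, 0.981, 0.0]
contact_force: [0.5, 0.7, -0.3]
gripper_width: 0.0877
finger_force: 0.0
clock: 5.3
tcp_pos: [0.4533, 0.1974, 0.0277]
orientation: [0.0, 0.195, 0.981, 0.0]
contact_force: [0.1, 0.9, -0.3]
gripper_width: 0.044
finger_force: 35.0
t 5.3 q [-0.7   0.5   0.2   2.14 -0.2   0.51  0.83] tcp [0.4533 0.1974 0.0277] units [ 0.003  0.012 -1.986]
yaw 67.49275370336423 turn units [ 0.003  0.001 -0.001] force [ 0.1  0.9 -0.3] 0.04397037688414301 35.000436902046204
```

Gripped at 44 mm, which is the web width. I lift gently to about z 0.14 and check.

```bash
python3 -m creep '[[[0,0,-0.1],[0,0,0]],[[0,0,-0.1],[0,0,0]],[[0,0,-0.15],[0,0,0]],[[0,0,-0.2],[0,0,0]],[[0,0,-0.3],[0,0,0]],[[0,0,-0.4],[0,0,0]],[[0,0,-0.5],[0,0,0]],[[0,0,-0.5],[0,0,0]],[[0,0,-0.3],[0,0,0]],[[0,0,-0.1],[0,0,0]]]'
python3 -m creep '[[[0,0,0],[0,0,0]],[[0,0,0],[0,0,0]]]'
python3 to.py .4952 -.2577 .16 67.5
python3 - <<'E'
from h import *
f=grab_frame("scene");cv2.imwrite("pics/lift.png",cv2.resize(f["color"][90:230,210:400],None,fx=4,fy=4)[:,:,::-1])
E
```

```text
clock: 6.3
tcp_pos: [0.4535, 0.1968, 0.1621]
orientation: [0.001, 0.195, 0.981, 0.001]
contact_force: [-0.2, -1.1, -2.5]
gripper_width: 0.0438
finger_force: 35.0
clock: 6.5
tcp_pos: [0.4524, 0.1967, 0.1595]
orientation: [-0.001, 0.195, 0.981, -0.001]
contact_force: [-0.1, -0.2, -2.4]
gripper_width: 0.0438
finger_force: 35.0
t 6.5 q [-0.78  0.28  0.28  2.07 -0.11  0.81  0.75] tcp [0.4524 0.1967 0.1595] units [-4.269e+00 -8.068e+00 -3.000e-03]
yaw 67.49291226672074 turn units [-0.009 -0.006 -0.001] force [-0.1 -0.2 -2.4] 0.043768455327105604 34.99944984912872
```

View pics/lift.png

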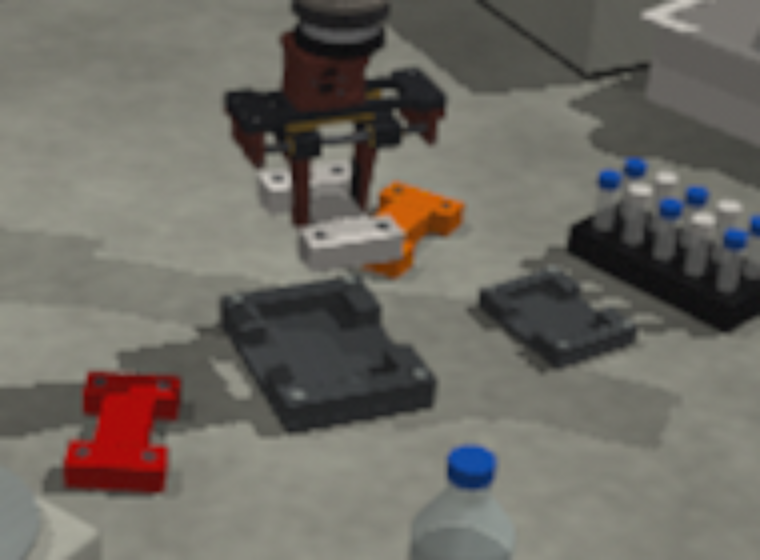

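The bracket is held level (centre of crop, about (335,215)), clear of the mould, and the force is about 2.4 N. Now I carry it over the pan.

```bash
python3 -m creep '[[[-0.07,-0.1,0],[0,0,0]],[[-0.15,-0.2,0],[0,0,0]],[[-0.2,-0.3,0],[0,0,0]],[[-0.2,-0.4,0],[0,0,0]],[[-0.2,-0.4,0],[0,0,0]],[[-0.2,-0.4,0],[0,0,0]],[[-0.2,-0.4,0],[0,0,0]],[[-0.2,-0.4,0],[0,0,0]],[[-0.2,-0.4,0],[0,0,0]],[[-0.2,-0.4,0],[0,0,0]]]'
python3 -m creep '[[[-0.2,-0.4,0],[0,0,0]],[[-0.2,-0.4,0],[0,0,0]],[[-0.2,-0.4,0],[0,0,0]],[[-0.2,-0.4,0],[0,0,0]],[[-0.2,-0.4,0],[0,0,0]],[[-0.2,-0.4,0],[0,0,0]],[[-0.2,-0.4,0],[0,0,0]],[[-0.2,-0.4,0],[0,0,0]],[[-0.2,-0.4,0],[0,0,0]],[[-0.2,-0.4,0],[0,0,0]]]'
python3 -m creep '[[[-0.2,-0.3,0],[0,0,0]],[[-0.15,-0.2,0],[0,0,0]],[[-0.1,-0.17,0],[0,0,0]],[[0,0,0],[0,0,0]],[[0,0,0],[0,0,0]],[[0,0,0],[0,0,0]]]'
python3 to.py .4952 -.2577 .0917 67.5
```

```text
clock: 7.55
tcp_pos: [0.4718, 0.0031, 0.1599]
orientation: [-0.0, 0.196, 0.981, -0.0]
contact_force: [0.4, -0.3, -2.5]
gripper_width: 0.0438
finger_force: 35.0
clock: 8.55
tcp_pos: [0.487, -0.2197, 0.1598]
orientation: [-0.0, 0.196, 0.981, -0.0]
contact_force: [-0.4, -0.3, -1.5]
gripper_width: 0.0437
finger_force: 35.0
clock: 9.15
tcp_pos: [0.4959, -0.2562, 0.16]
orientation: [-0.0, 0.195, 0.981, 0.0]
contact_force: [0.0, 0.3, -1.7]
gripper_width: 0.0435
finger_force: 35.0
t 9.15 q [ 0.01  0.4   0.46  1.93 -0.23  0.86  1.76] tcp [ 0.4959 -0.2562  0.16  ] units [ 1.000e-03 -3.300e-02  1.365e+00]
yaw 67.56345629192447 turn units [ 0.004 -0.004  0.007] force [ 0.   0.3 -1.7] 0.0435482000146482 34.999467730522156
```

The opening has crept from 44.0 to 43.5 mm, so I go down to just above the pan and look for slip.

```bash
python3 -m creep '[[[0,-0.03,0.2],[0,0,0]],[[0,0,0.3],[0,0,0]],[[0,0,0.3],[0,0,0]],[[0,0,0.2],[0,0,0]],[[0,0,0.1],[0,0,0]],[[0,0,0],[0,0,0]],[[0,0,0],[0,0,0]],[[0,0,0],[0,0,0]]]'
python3 to.py .4952 -.2577 .0917 67.5
python3 - <<'E'
from h import *
f=grab_frame("scene");cv2.imwrite("pics/low.png",cv2.resize(f["color"][140:270,110:270],None,fx=4.5,fy=4.5)[:,:,::-1])
E
```

```text
clock: 9.95
tcp_pos: [0.4958, -0.2589, 0.1057]
orientation: [0.001, 0.195, 0.981, -0.0]
contact_force: [0.4, 0.1, -2.0]
gripper_width: 0.0439
finger_force: 35.0
t 9.95 q [ 0.04  0.47  0.42  1.97 -0.28  0.75  1.8 ] tcp [ 0.4958 -0.2589  0.1057] units [0.02  0.018 0.28 ]
yaw 67.48734893781474 turn units [ 0.001  0.007 -0.001] force [ 0.4  0.1 -2. ] 0.04390649392737652 34.99944627285004
```

View pics/low.png

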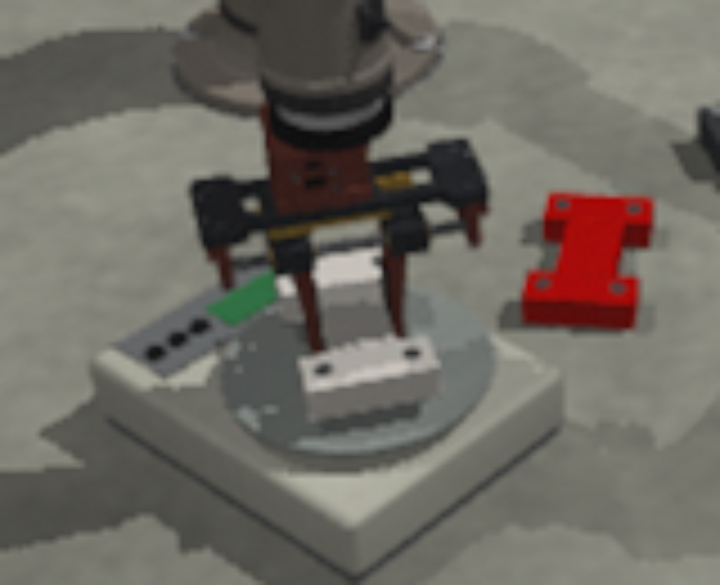

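The bracket is still held level above the middle of the pan (crop about (350,340)), with no slip. I lower it slowly until the force shows contact.

```bash
python3 -m creep '[[[0.01,0.01,0.06],[0,0,0]],[[0.01,0.01,0.06],[0,0,0]],[[0,0,0.06],[0,0,0]],[[0,0,0.03],[0,0,0]],[[0,0,0.02],[0,0,0]],[[0,0,0],[0,0,0]],[[0,0,0],[0,0,0]]]'
python3 -m creep '[[[0,0,0.02],[0,0,0]],[[0,0,0],[0,0,0]],[[0,0,0],[0,0,0]]]'
python3 to.py .4952 -.2577 .0917 67.5
```

```text
clock: 10.7
tcp_pos: [0.4948, -0.2574, 0.0936]
orientation: [0.0, 0.195, 0.981, -0.0]
contact_force: [-0.5, 0.2, -1.8]
gripper_width: 0.0436
finger_force: 35.0
clock: 11.0
tcp_pos: [0.4948, -0.2574, 0.0927]
orientation: [0.0, 0.195, 0.981, -0.0]
contact_force: [-0.4, -0.9, -2.1]
gripper_width: 0.0439
finger_force: 35.0
t 11.0 q [ 0.05  0.49  0.41  1.98 -0.29  0.73  1.81] tcp [ 0.4948 -0.2574  0.0927] units [-0.009 -0.003  0.019]
yaw 67.49418124290702 turn units [-0.     0.    -0.001] force [-0.4 -0.9 -2.1] 0.04389676925833331 34.99944627285004
```

```bash
for i in 1; do python3 -m creep '[[[0,0,0.01],[0,0,0]],[[0,0,0],[0,0,0]],[[0,0,0],[0,0,0]]]'; python3 -m creep '[[[0,0,0.01],[0,0,0]],[[0,0,0],[0,0,0]],[[0,0,0],[0,0,0]]]'; done
```

```text
clock: 11.3
tcp_pos: [0.4949, -0.2574, 0.0921]
orientation: [0.0, 0.195, 0.981, 0.0]
contact_force: [0.7, 0.8, -2.7]
gripper_width: 0.0439
finger_force: 35.0
clock: 11.6
tcp_pos: [0.4949, -0.2574, 0.0917]
orientation: [0.0, 0.195, 0.981, 0.0]
contact_force: [-0.2, -0.5, -1.1]
gripper_width: 0.0438
finger_force: 35.0
```

```bash
python3 -m creep '[[[0,0,0.01],[0,0,0]],[[0,0,0],[0,0,0]],[[0,0,0],[0,0,0]]]'; python3 -m creep '[[[0,0,0],[0,0,0]],[[0,0,0],[0,0,0]]]'
```

```text
clock: 11.9
tcp_pos: [0.4949, -0.2574, 0.0917]
orientation: [0.0, 0.195, 0.981, 0.0]
contact_force: [-1.7, 1.0, 5.5]
gripper_width: 0.0439
finger_force: 35.0
clock: 12.1
tcp_pos: [0.4949, -0.2574, 0.0917]
orientation: [0.0, 0.195, 0.981, 0.0]
contact_force: [-2.0, 1.5, 5.4]
gripper_width: 0.0438
finger_force: 35.0
```

The force has turned to +5.5 N, so the bracket is down. I release and withdraw.

```bash
python3 -m creep '[[[0,0,0],[0,0,0]],[[0,0,0],[0,0,0]],[[0,0,0],[0,0,0]],[[0,0,0],[0,0,0]],[[0,0,0],[0,0,0]],[[0,0,0],[0,0,0]],[[0,0,0],[0,0,0]],[[0,0,0],[0,0,0]],[[0,0,0],[0,0,0]],[[0,0,0],[0,0,0]]]' 1
python3 -m creep '[[[0,0,-0.05],[0,0,0]],[[0,0,-0.1],[0,0,0]],[[0,0,-0.2],[0,0,0]],[[0,0,-0.4],[0,0,0]],[[0,0,-0.5],[0,0,0]],[[0,0,-0.5],[0,0,0]],[[0,0,-0.5],[0,0,0]],[[0,0,-0.4],[0,0,0]],[[0,0,-0.2],[0,0,0]],[[0,0,0],[0,0,0]]]'
python3 -m creep '[[[0.3,0.5,0],[0,0,0]],[[0.3,0.5,0],[0,0,0]],[[0.3,0.5,0],[0,0,0]],[[0.3,0.5,0],[0,0,0]],[[0.3,0.5,0],[0,0,0]],[[0.3,0.5,0],[0,0,0]],[[0.3,0.5,0],[0,0,0]],[[0,0,0],[0,0,0]],[[0,0,0],[0,0,0]],[[0,0,0],[0,0,0]]]'
python3 - <<'E'
from h import *
f=grab_frame("top")
a=cv2.resize(f["color"],None,fx=1.5,fy=1.5)
cv2.imwrite("pics/end.png",a[:,:,::-1])
g=grab_frame("scene");cv2.imwrite("pics/end2.png",cv2.resize(g["color"][130:280,100:300],None,fx=4,fy=4)[:,:,::-1])
m=f["color"].min(2)>165
for p in (f,"t"),(g,"s"):
    try:print(casting(p[0],(335,202) if p[1]=="t" else (190,222),.102,26)[0])
    except Exception as e:print(e)
E
```

```text
clock: 13.1
tcp_pos: [0.4949, -0.2574, 0.0912]
orientation: [0.0, 0.195, 0.981, 0.0]
contact_force: [0.0, -0.2, 0.0]
gripper_width: 0.0878
finger_force: 0.0
clock: 14.1
tcp_pos: [0.4956, -0.2577, 0.2353]
orientation: [0.002, 0.195, 0.981, -0.0]
contact_force: [0.2, -0.2, -0.4]
gripper_width: 0.0879
finger_force: 0.0
clock: 15.1
tcp_pos: [0.4646, -0.0566, 0.2332]
orientation: [-0.0, 0.196, 0.981, -0.0]
contact_force: [-0.2, -0.1, -0.6]
gripper_width: 0.0879
finger_force: 0.0
((0.5082477331161499, -0.2693862318992615), (0.09247930347919464, 0.17207230627536774), 67.47075653076172)
((0.48422956466674805, -0.2514790892601013), (0.08297530561685562, 0.16156968474388123), 67.3705825805664)
```

View pics/end.png

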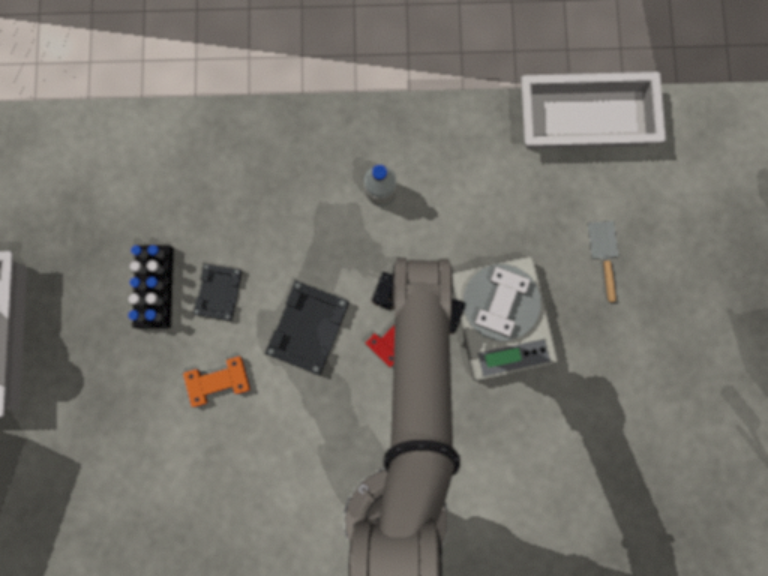

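View pics/end2.png

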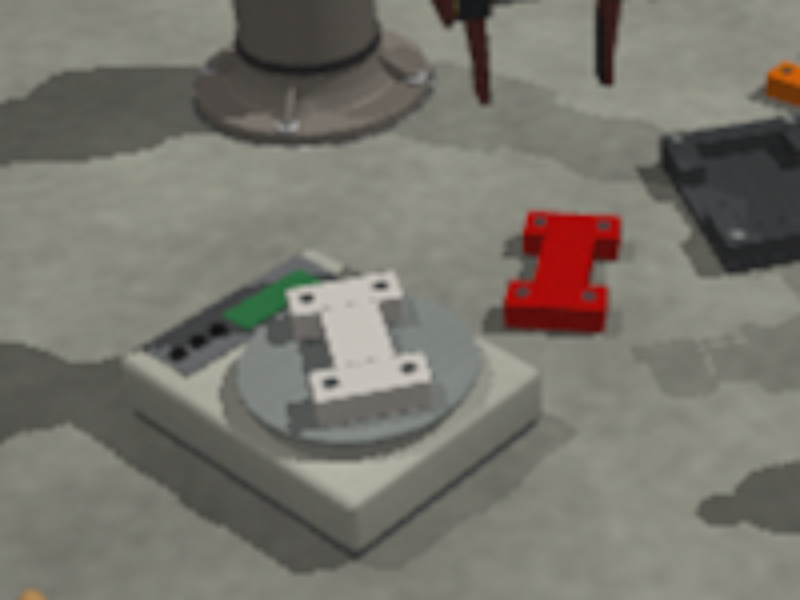

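The bracket lies flat and centred on the pan (top view about (503,301), with the pan centred at about (502,302)). The gripper is clear, and the bottle, rack and scraper are where they were. (The last printed fits took in part of the white balance body, so I ignore them.)

```bash
python3 -c "from station import *; print(sign_off())"
```

```text
the job is handed in; nothing more can be done
None
```

The white bracket was lifted out of the larger mould, laid flat in the middle of the balance pan and released once it was down; I handed the job in at about 15 s, with the bottle, rack and scraper where they were.

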